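# Press a spare fuse home with the insulated pusher

## Task

One of the three open fuse holders on the grey panel is empty: lay the spare white ceramic fuse with the brass end caps across its two pairs of spring clips and let go, then take the red-handled pusher out of its fork and press the fuse straight down with the pusher's foot until it snaps fully home; never push the fuse in with the gripper itself. Hang the pusher back in the fork by its collar, tug it gently downward to check that it is held before you let go, and leave the other things on the bench where they are.

Things in the scene. Friction and masses are not known exactly. Their poses are not given: they have to be found in the camera images.
- fuse: The spare cartridge fuse: a cylinder 51 mm long, 14 mm in diameter, white ceramic with a 13 mm brass cap at each end, about 40 g, lying on the side leaf of the bench (z = 2 mm) before the panel. Origin at its centre; its x axis is its long axis. It may be rolled about x, either end may lead.
- holder_empty: The one fuse holder without a fuse, fixed: black base 100 x 34 mm with copper clips, one of three alike side by side on the panel, 41 mm apart; the other two hold a fuse (tops 40 mm above the leaf, clips 42 mm). Any of the three places may be the empty one. Origin on the leaf (z = 2 mm) under its middle; x along the fuse that it takes, y towards the neighbours.
- clip_mouth (a point): In the middle of the empty holder, level with the lips of its sprung arms, 37 mm above the leaf. Arms in pairs at x = -19 and +19 mm, each 8 mm long in x (30 mm free between pairs). Lips 11 mm apart; over them 45 degree lead-ins open to 18 mm, 4 mm up. A fuse laid across rests with its axis 5 mm above this point. End stops as high as the lips leave it 3 mm of play each way.
- seat (a point): Where the fuse's centre lies when fully home in the empty holder: 32.8 mm above the leaf, 9 mm below where it rests when only laid across; x along the fuse, z up. Pressing it down spreads the arms, takes about 8 to 15 N in all, less once it snaps, and ends on firm copper beds with the arms closed over it.
- fuse_panel: The grey panel that carries the three holders, fixed: plate 116 x 170 x 8 mm with a steel rail across it. It stands on the side leaf of the bench, whose top is at z = 2 mm. Origin under its middle; x along the fuses, y along the rail.
- pusher: Insulated pusher, about 90 g, 115 mm tall, upright in its fork. Origin under the middle of its foot, z up along the stem. Black foot 22 (x) x 24 (y) x 12 mm, square stem 10 mm up to z = 58 mm, red square collar 26 mm from z = 58 to 63 mm, red square grip above. Hung, its x axis points about as the stand's x.
- saddle (a point): Flat middle of the hollow under the pusher's foot, 4 mm above the pusher's origin: it bears on the top of the fuse, between sloping cheeks. The hollow runs along the pusher's x, which must lie along the fuse (either way round).
- grip (a point): Middle of the pusher's grip, 88 mm above its origin: square, 22 x 22 mm, sides along the pusher's x and y, reaching 25 mm up and down from here (collar below).
- hanger: At the other end of the bench: the pusher's stand, fixed: dark steel base 110 x 80 x 10 mm, a column at +x (76 mm high) and a level steel fork that opens along -x. Origin at bench level under the place where the pusher hangs; z up.
- hang (a point): Hanging place: middle of the slot, at the top of the tines, 80 mm above the bench; axes as the stand's. Hung, the underside of the collar rests here, the pusher's origin 58 mm below. Slot 14 mm wide, tines 10 mm wide, 3 mm thick. A tab 6.5 mm high stands at x = +21 mm. The fork is springy: it gives about 3 mm downward here for 10 N.
- fork_end (a point): Open end of the fork, 21 mm along -x from the hanging place, at the top of the tines. The tines' ends turn up 6.5 mm here and keep the collar in: lift the pusher 8 to 30 mm and draw it out along -x, 40 mm or more from the hanging place; it goes back the same way. Its foot does not pass up through the slot.
- strip_plug (a point): Top of the plugs and cord (135 mm above the bench) of a white power strip on a clear stand, fixed in the middle of the bench between the panel and the pusher's stand (x 0.40 to 0.62, y -0.02 to 0.26): carry things over it or round in front. Beyond x = 0.68 a shelf 280 to 305 mm up and its posts overhang the bench for y > -0.12; right of that a drawer cabinet 147 mm high.
- bottle: White squeeze bottle with a red cap and bent spout, 50 x 70 x 151 mm, standing; leave alone. Origin under its middle.
- relay: Relay with a clear cover, 50 x 28 x 22 mm, lying; leave alone. Origin under its middle.
- solder_reel: Reel of solder, diameter 48 mm, 36 mm high, standing; leave alone. Origin under its middle.
- tape_roll: Roll of black tape, 55 mm across, 19 mm high, lying; leave alone. Origin under its middle.
- glass_fuse: Small glass fuse, 10 x 38 x 10 mm, lying; not the one wanted, leave alone. Origin under its middle, long axis y.
Not all that is in view belongs to the job. Leave any blue look-alike of the pusher alone.

How it is judged:
On the way, in this order (a step that is already met when the one before it is completed fails the run):
1. the spare fuse lies across the lips of the empty holder's clips, not yet pressed in, with the gripper off it (x of fuse in the frame of seat between -0.004 and 0.004 m and y of fuse in the frame of seat between -0.003 and 0.003 m and angle between the x axis of fuse and the x axis of seat, either way round below 0.1 rad and z of fuse in the frame of seat between 0.0055 and 0.0115 m and contact force between the fingers and fuse below 0.05 N), for 0.2 s.
2. the fuse is fully home with the foot of the held, upright pusher bearing on it (x of fuse in the frame of seat between -0.004 and 0.004 m and y of fuse in the frame of seat between -0.002 and 0.002 m and z of fuse in the frame of seat between -0.0015 and 0.0015 m and angle between the x axis of fuse and the x axis of seat, either way round below 0.06 rad and contact force between pusher and fuse above 1 N and angle between pusher's own z axis and vertical below 0.2 rad and distance between saddle and fuse below 0.014 m and contact force between the fingers and pusher above 0.5 N), for 0.05 s.
3. the pusher, back in its fork and still held, is tugged down on it with more than 3 N (x of pusher in the frame of hang between -0.006 and 0.006 m and y of pusher in the frame of hang between -0.005 and 0.005 m and angle between pusher's own z axis and vertical below 0.15 rad and z of pusher in the frame of hang between -0.07 and -0.0565 m and contact force between pusher and hanger above 3 N and contact force between the fingers and pusher above 0.5 N), for 0.1 s.
At the end, for the whole second after the job is handed in: Fuse home in the empty holder: centre within 1.5 mm in height, 2 mm sideways and 4 mm lengthwise of the seat, axis within 0.06 rad; pusher hung by its collar, upright within 0.15 rad, within 6 mm along and 5 mm across the slot and 3.5 mm in height; both released and at rest (x of fuse in the frame of seat between -0.004 and 0.004 m and y of fuse in the frame of seat between -0.002 and 0.002 m and z of fuse in the frame of seat between -0.0015 and 0.0015 m and angle between the x axis of fuse and the x axis of seat, either way round below 0.06 rad and x of pusher in the frame of hang between -0.006 and 0.006 m and y of pusher in the frame of hang between -0.005 and 0.005 m and angle between pusher's own z axis and vertical below 0.15 rad and z of pusher in the frame of hang between -0.0615 and -0.0555 m and linear speed of each of pusher, fuse below 0.02 m/s and contact force between the fingers and pusher below 0.05 N and contact force between the fingers and fuse below 0.05 N); the robot touches nothing.
It fails at once if the gripper touches the fuse while it is pressed down into the clips (horizontal distance between fuse and seat below 0.012 m and z of fuse in the frame of seat below 0.004 m and contact force between any of the fingers, the arm and fuse above 0.5 N).
It fails at once if the pusher is tugged or shoved against its stand with more than 35 N (contact force between pusher and hanger above 35 N).
It fails at once if the bottle, relay, solder reel, tape roll or small glass fuse is moved more than 20 mm (distance of any of bottle, relay, solder_reel, tape_roll, glass_fuse from where it was at the start of the episode above 0.02 m).
It also fails if it takes over 72 s, if anything falls off the work surface, if the arm or the gripper's body presses on something with over 40 N, if the wrist force passes 120 N, or if a joint passes its speed limit or range.

## Robot

A 6-joint arm with a two-finger parallel gripper is mounted at the origin on a cart in front of the work surface, level with it; the furniture and walls round the work are solid. World frame = base frame: x ahead of the robot, y to its left, z up, the work surface at z = 0. Lengths are in m, angles in rad, forces in N, time in s.
With the tool pointing down it reaches from about 0.4 to 0.825 m from the base axis. Payload 7 kg.
Tool frame: the origin (TCP) lies midway between the tips of the shut fingers; the grasp point (between the pads) lies 19 mm behind it; z points along the fingers, y is the line along which they close (so a half turn about z gives the same grasp; the last joint's range is limited). The gripper opens to 88 mm and grips with 3 to 60 N. Pads are 19 mm wide; open, the fingers measure 130 mm over their backs; the gripper's body (78 mm by 193 mm) begins 47 mm behind the grasp point.
Start: joints at [1.48, 0.359, 0.012, 0, -1.224, -0.288], TCP at [0.25, 0.627, 0.227] pointing down, gripper open.
Joint ranges: [-3.07, 3.07], [-1.43, 2.12], [-1.02, 1.25], [-3.03, 1.67], [-3.05, -0], [-3.03, 3.03]. Speed limits (rad/s): [2.39, 2.39, 3.01, 3.14, 3.14, 3.14].

## Interface

Orientations are given as [roll, pitch, yaw] about the fixed x, y, z axes, in that order (R = Rz(yaw) Ry(pitch) Rx(roll)).
In Python, from station import arm, grab_frame, camera_params, spot_in gives the robot as it stands.
- The arm moves only by the shell command python3 -m jog 'ROWS' [FORCE]. ROWS is JSON, a list that holds one entry, the list of rows, each a list of 7 numbers: the shift along the tool's x, y, z in mm, then the turn, a rotation vector about the tool's x, y, z in rad, then the finger opening in mm, from 0 to 87.6. In form: [[[x, y, z, wx, wy, wz, fingers], ...]]. A call has 1 to 20 rows; each row is the pose to reach, as a shift and turn from the pose commanded when the call began, along the tool's axes at that moment; what a row does not reach only later rows make up. A row lasts 1/8 s, in which the tool goes at most 62.5 mm and 10.7 degrees, less where a joint would pass 70% of its speed; a pose out of reach is approached as far as the arm can. A call with a gripper value outside its range is refused whole. The fingers move at their own pace and stop on an object; FORCE is the grip in N (left out, the last holds). Time passes only in rows, so rows that repeat a pose let the fingers close. It gives the time, the measured TCP pose, the force, the opening and the grip force at its end, in the units of the state.
- arm.get_state(): the state, without advancing time (a new reading comes with each control period).
- grab_frame(name): name is "side" or "top" or "wrist"; returns (picture, depth): 384x512x3 uint8, blue, green, red; 384x512 float32, m along the optical axis (not along the pixel's ray), 0 where there is no reading.
- camera_params(name): a dict with "mtx" (3x3 intrinsics, pixels), "k1" (the pictures are not rectified: a ray, as slopes to the right and down, at radius r is drawn at 1 + k1 r^2 times it, then the intrinsics apply), "R" (3x3) and "t" (3): a world point X has camera coordinates R X + t. Camera axes: x right, y down, z forward; pixel columns grow to the right and rows downward; lengths in m; the calibration is good to about 2 mm. A picture is of the moment at which its call begins: read the wrist's pose just before it. camera_params takes no time and is no camera call; for the wrist camera it gives the pose at the moment of the call.
- arm.job_done(): hands the job in; it is judged then, once.
Trained networks look in the newest picture that a camera, given by its name, has taken for a name from the list of things; names that differ only in an ending like _2 or _b are one class to them, and where a whole thing is asked for, a point or a joint stands for the part that bears it (a point fixed in the world has none). Each returns a list of dicts, best first, with "confidence" (0 to 1); they miss things now and then, are a little off and sometimes report something else, mostly with a low value. They report only what shows in the picture. A call takes as long as a camera call. They do not tell look-alikes from the thing itself.
- spot_in(query, camera): "uv" ([column, row] in pixels, amid what is visible of it).
The state is a dict: "t": time; "q": joint angles; "qd": joint speeds; "joint_efforts": joint torques, N m; "eef_pos": TCP position; "ee_rot": TCP orientation; "force": force on the tool from outside, world axes, zero at the start; "moment": the same for the moment, N m; "width": finger opening in m; "gripper_force": force on a finger pad.
Only numpy, scipy, OpenCV 4.12 (cv2) and the standard library are available. Lean on these libraries where they do the work, as an engineer would, in place of code of your own. Each camera call takes 0.05 s, during which the arm holds its last target. There are 200 camera calls.

## Working session

There is one attempt and no reset: what is moved stays moved. The work goes in short steps, Python scripts to look and compute and a shell command to move; the robot and the scene stay as the last step left them, time stands still between calls to the robot, and variables do not carry over. Pictures are saved under pics/ and viewed, at most 11 in all, crops included, and the job is handed in when it is done.

```bash
ls; mkdir -p pics; cat > h.py <<'E'
import numpy as np, cv2
from station import arm, grab_frame, camera_params, spot_in
from scipy.spatial.transform import Rotation as Ro
def ray(c,uv):
    k=c["mtx"];d=np.array([c["k1"],0,0,0,0])
    # invert x*(1+k1 r^2)
    p=np.array([(uv[0]-k[0][2])/k[0][0],(uv[1]-k[1][2])/k[1][1]]);q=p.copy()
    for _ in range(30): q=p/(1+c["k1"]*(q@q))
    return np.array([q[0],q[1],1.])
def at_depth(c,uv,d):
    return np.array(c["R"]).T@(ray(c,uv)*d-np.array(c["t"]))
def at_z(c,uv,z):
    R=np.array(c["R"]);o=-R.T@np.array(c["t"]);v=R.T@ray(c,uv)
    return o+v*(z-o[2])/v[2]
def proj(c,X):
    p=np.array(c["R"])@np.array(X)+np.array(c["t"]);s=p[:2]/p[2];s=s*(1+c["k1"]*(s@s))
    m=np.array(c["mtx"]);return m[:2,:2]@s+m[:2,2]
def cloud(c,dep):
    h,w=dep.shape;u,v=np.meshgrid(np.arange(w),np.arange(h));k=np.array(c["mtx"])
    p=np.stack([(u-k[0,2])/k[0,0],(v-k[1,2])/k[1,1]],-1);q=p.copy()
    for _ in range(15): q=p/(1+c["k1"]*(q**2).sum(-1,keepdims=True))
    P=np.concatenate([q,np.ones((h,w,1))],-1)*dep[...,None]
    return (P-np.array(c["t"]))@np.array(c["R"])
E
python3 - <<'E'
from h import *
s=arm.get_state();print({k:np.round(v,3).tolist() for k,v in s.items()})
for n in ["top","side","wrist"]:
    c=camera_params(n);im,d=grab_frame(n);np.savez(f"{n}0.npz",im=im,d=d);cv2.imwrite(f"pics/{n}0.png",im)
    print(n,np.round(c["mtx"],1).tolist(),c["k1"],"pos",np.round(-np.array(c["R"]).T@c["t"],3),np.round(c["R"],2).tolist())
    for q in ["fuse","holder_empty","fuse_panel","pusher","hanger","glass_fuse","strip_plug"]:
        for r in spot_in(q,n)[:3]:
            uv=r["uv"];dd=d[int(uv[1]),int(uv[0])];print(q,np.round(uv,1),round(r["confidence"],2),np.round(at_depth(c,uv,dd),3))
E
```

```text
pics
{'t': 0.0, 'q': [1.48, 0.359, 0.011, -0.0, -1.224, -0.288], 'qd': [-0.0, -0.0, -0.0, 0.001, 0.001, 0.0], 'joint_efforts': [-0.001, -58.271, 29.307, 6.998, 0.007, -0.0], 'eef_pos': [0.249, 0.627, 0.226], 'ee_rot': [3.14, -0.0, -0.379], 'force': [0.438, 0.24, 1.028], 'moment': [0.015, -0.003, 0.046], 'gripper_force': 0.0, 'width': 0.088}
top [[495.8, 0.0, 245.6], [0.0, 495.8, 193.5], [0.0, 0.0, 1.0]] -0.045024908661247705 pos [0.277 0.024 1.647] [[-0.02, -1.0, 0.01], [-0.99, 0.02, -0.13], [0.13, -0.01, -0.99]]
holder_empty [342.  172.4] 0.51 [ 0.561 -0.312  0.03 ]
fuse_panel [337.7 176.7] 0.96 [ 0.548 -0.298  0.026]
fuse_panel [139.3 199. ] 0.52 [0.479 0.35  0.075]
pusher [138.1 200.7] 0.52 [0.471 0.351 0.089]
pusher [151.2 237.3] 0.44 [0.354 0.304 0.116]
hanger [137.  201.1] 0.22 [0.471 0.355 0.084]Traceback (most recent call last):
  File "<stdin>", line 7, in <module>
ValueError: it knows: bottle, clip_mouth, fork_end, fuse, fuse_panel, glass_fuse, grip, hang, hanger, holder_empty, pusher, relay, saddle, seat, solder_reel, tape_roll
```

```bash
python3 - <<'E'
from h import *
for n in ["side","wrist","top"]:
    c=camera_params(n);im,d=grab_frame(n);np.savez(f"{n}0.npz",im=im,d=d);cv2.imwrite(f"pics/{n}0.png",im)
    print(n,"pos",np.round(-np.array(c["R"]).T@c["t"],3),np.round(c["R"],2).tolist())
    for q in ["fuse","holder_empty","fuse_panel","pusher","hanger","glass_fuse","grip","hang","clip_mouth"]:
        for r in spot_in(q,n)[:3]:
            uv=r["uv"];dd=d[int(uv[1]),int(uv[0])];print(q,np.round(uv,1),round(r["confidence"],2),np.round(at_depth(c,uv,dd),3))
a=cv2.imread("pics/top0.png");b=cv2.imread("pics/side0.png")
cv2.imwrite("pics/t.png",cv2.resize(a[90:330,70:390],None,fx=2.5,fy=2.5,interpolation=cv2.INTER_CUBIC))
E
```

```text
side pos [0.565 1.079 0.659] [[-1.0, 0.07, 0.01], [0.03, 0.46, -0.89], [-0.07, -0.89, -0.46]]
fuse [281.  282.8] 0.27 [0.469 0.37  0.1  ]
holder_empty [232.7 173.3] 0.68 [ 0.548 -0.259  0.039]
fuse_panel [230. 180.] 0.97 [ 0.557 -0.235  0.028]
pusher [280.3 283.7] 0.9 [0.471 0.374 0.101]
pusher [329.3 276.1] 0.79 [0.363 0.32  0.072]
hanger [269.3 315.2] 0.74 [0.488 0.359 0.01 ]
glass_fuse [269.6 313.8] 0.7 [0.487 0.355 0.01 ]
glass_fuse [284.2 201.8] 0.54 [ 0.401 -0.13   0.003]
grip [281.4 281.5] 0.77 [0.469 0.373 0.106]
grip [327.4 269.3] 0.57 [0.367 0.315 0.086]
grip [316.4 266.8] 0.36 [0.372 0.235 0.034]
hang [271.2 314.6] 0.97 [0.484 0.358 0.01 ]
hang [285.4 184.4] 0.46 [ 0.386 -0.229  0.011]
clip_mouth [236.7 170.9] 0.58 [ 0.534 -0.305  0.026]
wrist pos [0.323 0.597 0.385] [[-0.37, -0.93, -0.0], [-0.89, 0.35, 0.29], [-0.27, 0.11, -0.96]]
top pos [0.277 0.024 1.647] [[-0.02, -1.0, 0.01], [-0.99, 0.02, -0.13], [0.13, -0.01, -0.99]]
fuse [316.8 227.7] 0.55 [ 0.381 -0.225  0.003]
fuse [134.4 199. ] 0.3 [0.471 0.352 0.137]
holder_empty [342.5 173.1] 0.63 [ 0.559 -0.314  0.03 ]
fuse_panel [326.4 171.2] 0.65 [ 0.568 -0.263  0.018]
pusher [134.6 201.9] 0.49 [0.462 0.352 0.135]
hanger [141.2 199.8] 0.69 [0.484 0.356 0.013]
grip [152.8 232.9] 0.51 [0.367 0.299 0.112]
hang [140.4 199.8] 0.62 [0.476 0.346 0.077]
clip_mouth [341.8 173.8] 0.65 [ 0.557 -0.312  0.025]
```

View pics/t.png

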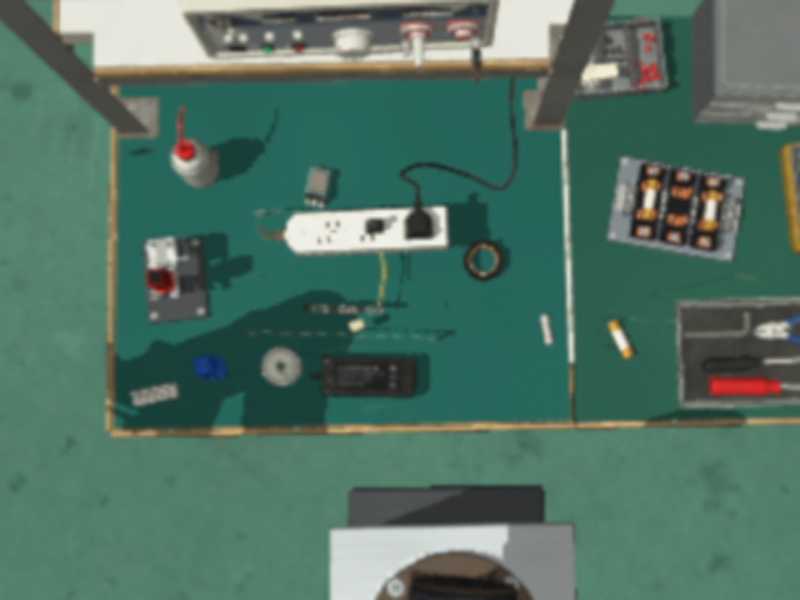

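View pics/side0.png

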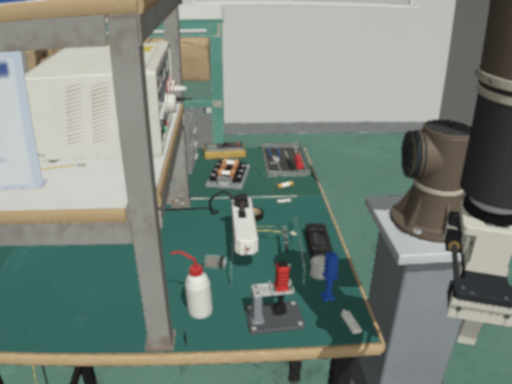

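The middle holder is empty (top pixel 342,173), the spare fuse is at 318,226, and the red pusher hangs at about 135,201.

Things that could be mistaken for these, all in top-camera pixels:
- **Fuse:** the glass fuse (288,221) and the two seated fuses (329,170 and 354,174).
- **Pusher:** the blue look-alike (154,237) and the red screwdriver (367,245).

The fuse at 318,226 is white with brass ends and lies on the side leaf, so I choose it. I'll approach it and check it in a wrist crop.

```bash
cat >> h.py <<'E'
def goal(p,yaw,s=None):
    s=s or arm.get_state();R=Ro.from_euler('xyz',s["ee_rot"])
    T=Ro.from_euler('xyz',[np.pi,0,yaw])
    r=np.r_[R.inv().apply(np.array(p)-s["eef_pos"])*1000,(R.inv()*T).as_rotvec()]
    return [round(float(x),1) for x in r[:3]]+[round(float(x),3) for x in r[3:]]
E
python3 -m jog '[[[362,369,-24,0,0,0,60],[362,369,-24,0,0,0,60],[362,369,-24,0,0,0,60],[362,369,-24,0,0,0,60],[362,369,-24,0,0,0,60],[362,369,-24,0,0,0,60],[362,369,-24,0,0,0,60],[362,369,-24,0,0,0,60],[362,369,-24,0,0,0,60],[446,716,5,0,0,0,60],[446,716,5,0,0,0,60],[446,716,5,0,0,0,60],[446,716,5,0,0,0,60],[446,716,5,0,0,0,60],[446,716,5,0,0,0,60],[446,716,5,0,0,0,60],[446,716,5,0,0,0,60],[446,716,5,0,0,0,60]]]'
cat > look.py <<'E'
import sys
from h import *
n=sys.argv[1];tag=sys.argv[2]
s=arm.get_state();c=camera_params(n);im,d=grab_frame(n)
np.savez(tag+".npz",im=im,d=d,R=c["R"],t=c["t"],mtx=c["mtx"],k1=c["k1"]);cv2.imwrite(f"pics/{tag}.png",im)
print(np.round(s["eef_pos"],4),np.round(s["ee_rot"],3),np.round(s["q"],2),s["t"])
for q in sys.argv[3:]:
    for r in spot_in(q,n)[:3]:
        uv=r["uv"];dd=d[int(uv[1]),int(uv[0])];print(q,np.round(uv,1),round(r["confidence"],2),np.round(at_depth(c,uv,dd),4))
E
python3 look.py wrist w1 fuse holder_empty clip_mouth seat glass_fuse
```

```text
t: 4.1
eef_pos: [0.3996, -0.2023, 0.2218]
ee_rot: [-3.141, -0.001, -0.377]
force: [-0.3, 1.1, 0.2]
width: 0.06
gripper_force: 0.0
[ 0.3996 -0.2023  0.2218] [-3.141e+00 -1.000e-03 -3.770e-01] [-0.03 -0.02 -0.47 -0.   -1.12  1.22] 4.1
fuse [275.9 165.2] 0.72 [ 0.3921 -0.2319  0.0142]
holder_empty [290.5  25.8] 0.96 [ 0.5408 -0.3037  0.0292]
holder_empty [112.7 145. ] 0.67 [ 0.4987 -0.0334  0.0022]
clip_mouth [292.3  23.9] 0.56 [ 0.5418 -0.3062  0.0295]
seat [293.2  26.6] 0.87 [ 0.5389 -0.3063  0.0293]
glass_fuse [202.8 177.2] 0.55 [ 0.4123 -0.1319  0.0087]
```

View pics/w1.png

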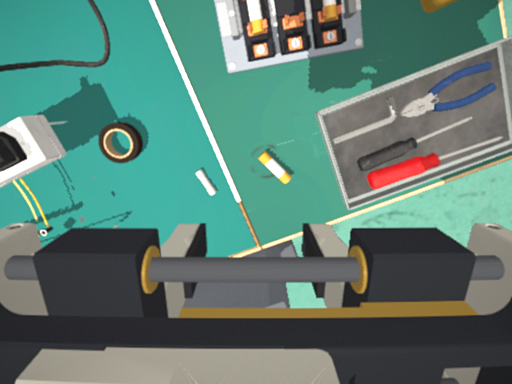

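The crop confirms the choice: the fuse at (276,166) is white with brass caps, and the thinner glass fuse is at (205,182). Next I'll measure the fuse.

```bash
python3 - <<'E'
from h import *
f=np.load("w1.npz");c={k:f[k] for k in("R","t","mtx","k1")};P=cloud(c,f["d"]);im=f["im"].astype(int)
b,g,r=im[...,0],im[...,1],im[...,2]
m=np.zeros(b.shape,bool);m[140:195,250:300]=True
m&=(r>g+15)|((r>170)&(abs(r-g)<40))
n,l,st,ce=cv2.connectedComponentsWithStats(m.astype(np.uint8))
i=1+np.argmax(st[1:,4]);m=l==i;print(st[i])
v,u=np.nonzero(m);Q=np.array([at_z(c,(a,e),0.010) for a,e in zip(u,v)])[:,:2]
rc=cv2.minAreaRect((Q*1000).astype(np.float32));print(rc)
bx=cv2.boxPoints(rc);e=[bx[1]-bx[0],bx[2]-bx[1]];e=max(e,key=np.linalg.norm);yaw=np.arctan(e[1]/e[0]);print(yaw)
print("depthz",np.percentile(P[m][:,2],[10,50,90]),np.median(P[m],0))
leaf=P[200:215,285:300,2];print("leaf z",np.median(leaf))
ctr=np.r_[np.array(rc[0])/1000]
s=arm.get_state();print(goal([*ctr,0.08],yaw,s),goal([*ctr,0.003],yaw,s))
E
```

```text
[258 152  33  32 411]
((388.5055236816406, -229.19891357421875), (53.331302642822266, 14.71701717376709), 24.72896957397461)
0.4316015
depthz [0.00389805 0.01458749 0.01642529] [ 0.39001853 -0.22891191  0.01458749]
leaf z 0.00235685929690216
[-0.4, 28.8, 141.7, 0.0, -0.0, -0.809] [-0.4, 28.8, 218.7, 0.0, -0.0, -0.809]
```

```bash
python3 -m jog '[[[0,29,140,0,0,-0.4,40],[0,29,140,0,0,-0.81,40],[0,29,140,0,0,-0.81,40],[0,29,140,0,0,-0.81,40],[0,29,140,0,0,-0.81,40],[0,29,190,0,0,-0.81,40],[0,29,217,0,0,-0.81,40],[0,29,217,0,0,-0.81,40],[0,29,217,0,0,-0.81,0],[0,29,217,0,0,-0.81,0],[0,29,217,0,0,-0.81,0],[0,29,217,0,0,-0.81,0],[0,29,217,0,0,-0.81,0]]]' 15
```

```text
t: 6.02
eef_pos: [0.3887, -0.23, 0.0047]
ee_rot: [3.141, -0.0, 0.431]
force: [-0.1, 1.0, 2.1]
width: 0.0134
gripper_force: 15.0
```

```bash
python3 -m jog '[[[0,0,-60,0,0,0,0],[0,0,-120,0,0,0.15,0],[76,101,-195,0,0,0.35,0],[76,101,-195,0,0,0.57,0],[76,101,-195,0,0,0.57,0],[76,101,-195,0,0,0.57,0],[76,101,-195,0,0,0.57,0],[76,101,-195,0,0,0.57,0],[76,101,-195,0,0,0.57,0]]]'
python3 look.py wrist w2 fuse holder_empty clip_mouth seat fuse_panel
```

```text
t: 7.15
eef_pos: [0.4992, -0.2896, 0.1995]
ee_rot: [-3.142, 0.0, -0.138]
force: [-0.0, -0.5, 0.1]
width: 0.0136
gripper_force: 15.0
[ 0.4992 -0.2896  0.1995] [-3.142  0.    -0.138] [-0.19  0.22 -0.25 -0.   -1.1   1.62] 7.15
holder_empty [261.8 116.9] 0.79 [ 0.5649 -0.3089  0.0244]
clip_mouth [265. 116.] 0.83 [ 0.5655 -0.3127  0.0274]
seat [264.7 118.2] 0.58 [ 0.563  -0.3121  0.0253]
```

View pics/w2.png

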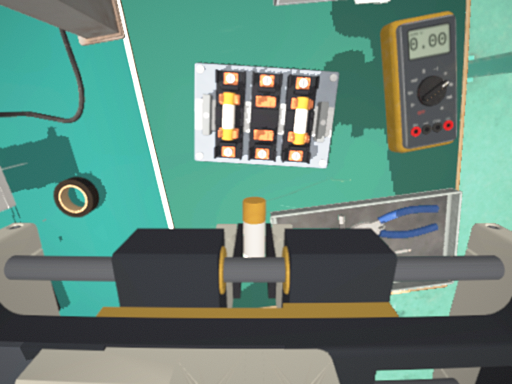

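The fuse is held, with its cap end at (254,200). The panel's middle holder is empty at (264,117), and seated fuses flank it at (229,116) and (301,121).

```bash
python3 - <<'E'
from h import *
f=np.load("w2.npz");c={k:f[k] for k in("R","t","mtx","k1")};P=cloud(c,f["d"]);im=f["im"].astype(int)
b,g,r=im[...,0],im[...,1],im[...,2]
hsv=cv2.cvtColor(f["im"],cv2.COLOR_BGR2HSV)
def comps(m,z,roi,mn=40):
    k=np.zeros(m.shape,bool);k[roi[1]:roi[3],roi[0]:roi[2]]=1
    n,l,st,ce=cv2.connectedComponentsWithStats((m&k).astype(np.uint8))
    for i in range(1,n):
        if st[i,4]<mn: continue
        v,u=np.nonzero(l==i);Q=np.array([at_z(c,a,z) for a in zip(u,v)])[:,:2]*1000
        rc=cv2.minAreaRect(Q.astype(np.float32));print(st[i].tolist(),np.round(rc[0],1),np.round(rc[1],1),round(rc[2],1),"mean",np.round(Q.mean(0),1),"z",np.round(np.median(P[l==i][:,2]),4))
print("white");comps((b>150)&(r>190),0.041,(210,90,320,150))
print("fuse+cap / clips yellow");comps((hsv[...,0]>14)&(hsv[...,0]<32)&(hsv[...,1]>90)&(r>120),0.041,(210,85,320,150))
print("copper");comps((hsv[...,0]<14)&(hsv[...,1]>90)&(r>120),0.03,(210,65,330,165),15)
# plate
z=P[...,2];print("plate");comps((z>0.006)&(z<0.06),0.010,(180,55,350,180),500)
print("held cap");comps((hsv[...,0]>12)&(hsv[...,0]<32)&(hsv[...,1]>90)&(r>100),0.204,(235,190,275,230))
m=(z>0.17)&(z<0.23);m[:190]=0;m[260:]=0;m[:,:244]=0;m[:,266:]=0
Q=P[m];s=arm.get_state();R=Ro.from_euler('xyz',s["ee_rot"]);L=R.inv().apply(Q-s["eef_pos"])*1000
print("local x pct",np.round(np.percentile(L[:,0],[50,90,95,98,99.5]),1),"y",np.round(np.percentile(L[:,1],[5,50,95]),1),"z",np.round(np.percentile(L[:,2],[2,50]),1))
for v in range(192,216,2):
    u=254;q=R.inv().apply(P[v,u]-s["eef_pos"])*1000;print(v,np.round(q,1),im[v,u])
E
```

```text
white
[212, 100, 3, 30, 50] [ 575.4 -255.2] [ 2.2 31.3] 79.8 mean [ 574.5 -255.1] z 0.018
[244, 101, 7, 32, 167] [ 567.9 -292.6] [ 6.3 33.6] 79.2 mean [ 568.6 -292.6] z 0.0182
[278, 103, 8, 32, 166] [ 560.5 -330.3] [ 6.2 33.8] 79.3 mean [ 561.2 -330.3] z 0.0182
[222, 104, 13, 26, 302] [ 571.  -271.3] [13.2 27.2] 80.3 mean [ 571.3 -270.9] z 0.0407
[312, 106, 6, 31, 66] [ 553. -366.] [ 3.2 32.8] 79.3 mean [ 552.6 -366.2] z 0.0179
[293, 108, 15, 26, 310] [ 555.7 -350.4] [13.7 27.6] 78.9 mean [ 555.7 -350.4] z 0.0406
[210, 132, 5, 18, 81] [ 547.4 -249.1] [ 4.6 19.4] 79.6 mean [ 547.1 -249. ] z 0.0106
fuse+cap / clips yellow
[220, 92, 18, 13, 169] [ 590.7 -275.5] [18.6 12.5] 76.5 mean [ 590.4 -275.8] z 0.0409
[257, 97, 18, 9, 99] [ 581.7 -314.8] [18.7  8.4] 82.2 mean [ 580.4 -317.5] z 0.0284
[291, 96, 18, 14, 164] [ 575.6 -351.8] [18.1 13.3] 77.3 mean [ 575.3 -353. ] z 0.0407
[221, 128, 15, 13, 156] [ 551.9 -268.3] [15.9 13.3] 80.3 mean [ 551.9 -268.2] z 0.0412
[259, 131, 14, 9, 90] [ 545.2 -310.1] [14.7  8.9] 82.2 mean [ 544.6 -311.1] z 0.0284
[292, 133, 15, 12, 131] [ 535.7 -347.4] [15.
[... 1423 characters left out ...]
, 144, 105, 13400] [ 563.3 -311.9] [168.9 115.6] 78.7 mean [ 566.1 -311.6] z 0.0225
held cap
[243, 197, 23, 27, 576] [ 518.7 -293.3] [13.2 16.5] 82.1 mean [ 518.8 -293.2] z 0.2094
local x pct [10.7 25.7 26.  26.2 26.3] y [-4.7  0.7  6.7] z [-11.9  -9.9]
192 [-31.3   0.8 196.3] [156 181  90]
194 [-33.9   0.8 195.9] [159 182  87]
196 [-36.7   0.8 195.6] [132 165 119]
198 [26.2  0.7 -2.3] [ 53 125 172]
200 [25.8  0.7 -4.8] [ 57 126 170]
202 [26.   0.7 -9. ] [ 57 127 170]
204 [ 25.5   0.7 -11. ] [ 72 175 231]
206 [ 24.3   0.7 -11.1] [ 72 173 228]
208 [ 23.2   0.7 -11.3] [ 73 175 228]
210 [ 22.    0.7 -11.2] [ 70 173 227]
212 [ 20.9   0.7 -11.7] [ 73 171 225]
214 [ 19.2   0.7 -10.4] [ 71 170 225]
```

```bash
python3 - <<'E'
from h import *
print(goal([.5630,-.3107,.041],-.197))
E
```

```text
[65.5, 11.8, 158.6, -0.0, -0.0, 0.058]
```

```bash
python3 -m jog '[[[40,8,40,0,0,0.058,0],[65.5,11.8,90,0,0,0.058,0],[65.5,11.8,125,0,0,0.058,0],[65.5,11.8,140,0,0,0.058,0],[65.5,11.8,150,0,0,0.058,0],[65.5,11.8,156,0,0,0.058,0],[65.5,11.8,158,0,0,0.058,0],[65.5,11.8,158,0,0,0.058,0]]]'; python3 look.py wrist w3
```

```text
t: 8.45
eef_pos: [0.5634, -0.3109, 0.0425]
ee_rot: [3.141, -0.001, -0.197]
force: [-0.6, -0.8, -0.3]
width: 0.0132
gripper_force: 15.0
[ 0.5634 -0.3109  0.0425] [ 3.141e+00 -1.000e-03 -1.970e-01] [-0.2   0.47 -0.27  0.   -0.82  1.58] 8.45
```

View pics/w3.png

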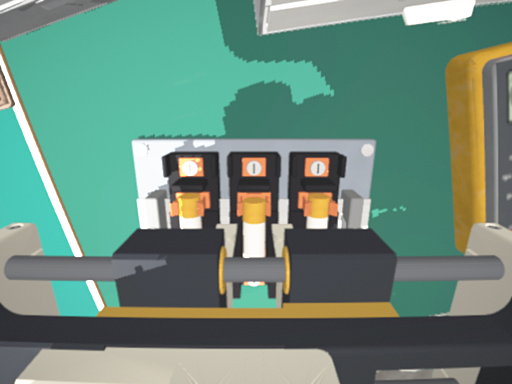

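The held fuse (cap at 254,208) lines up with the middle clips and screw (254,168). I'll lower it the last 2 mm and release.

```bash
python3 -m jog '[[[0,0,1.2,0,0,0,0],[0,0,2,0,0,0,0],[0,0,2,0,0,0,0]]]';python3 -m jog '[[[0,0,0,0,0,0,24],[0,0,0,0,0,0,24],[0,0,0,0,0,0,24],[0,0,0,0,0,0,24],[0,0,-20,0,0,0,24],[0,0,-50,0,0,0,24],[-60,0,-110,0,0,0,24],[-75,-5,-155,0,0,0,24],[-75,-5,-155,0,0,0,50],[-75,-5,-155,0,0,0,50]]]'; python3 look.py wrist w4
```

```text
t: 8.88
eef_pos: [0.5631, -0.3107, 0.0397]
ee_rot: [-3.142, -0.0, -0.197]
force: [0.4, 1.4, 2.2]
width: 0.0134
gripper_force: 15.0
t: 10.12
eef_pos: [0.4905, -0.2911, 0.1954]
ee_rot: [-3.141, -0.002, -0.197]
force: [0.6, -0.3, -0.8]
width: 0.0384
gripper_force: 0.0
[ 0.4905 -0.2911  0.1954] [-3.141e+00 -2.000e-03 -1.970e-01] [-0.19  0.21 -0.27 -0.   -1.09  1.57] 10.125
```

```bash
cat > fz.py <<'E'
import sys
from h import *
f=np.load(sys.argv[1]+".npz");c={k:f[k] for k in("R","t","mtx","k1")};P=cloud(c,f["d"]);im=f["im"].astype(int)
b,g,r=im[...,0],im[...,1],im[...,2];z=P[...,2]
m=(b>150)&(r>190)&(z>0.033)&(z<0.06)&(P[...,0]>.5)&(P[...,0]<.63)&(abs(P[...,1]+.31)<.06)
n,l,st,ce=cv2.connectedComponentsWithStats(m.astype(np.uint8))
for i in range(1,n):
    if st[i,4]<60: continue
    zt=np.percentile(z[l==i],90);v,u=np.nonzero(l==i);Q=np.array([at_z(c,a,zt) for a in zip(u,v)])[:,:2]*1000
    rc=cv2.minAreaRect(Q.astype(np.float32));print(st[i].tolist(),np.round(rc[0],1),np.round(rc[1],1),round(rc[2],1),"ztop",round(zt,4))
E
python3 fz.py w4; cd pics; python3 -c "
import cv2;a=cv2.imread('w4.png');cv2.imwrite('w4c.png',cv2.resize(a[40:200,170:370],None,fx=3,fy=3,interpolation=2))"
```

```text
[252, 97, 13, 27, 342] [ 564.1 -311. ] [12.8 26.5] 78.8 ztop 0.0512
[216, 98, 12, 27, 285] [ 570.8 -271.9] [12.1 27.5] 77.3 ztop 0.0423
[289, 98, 13, 27, 314] [ 555.2 -350.4] [13.1 27.4] 79.0 ztop 0.0421
```

View pics/w4c.png

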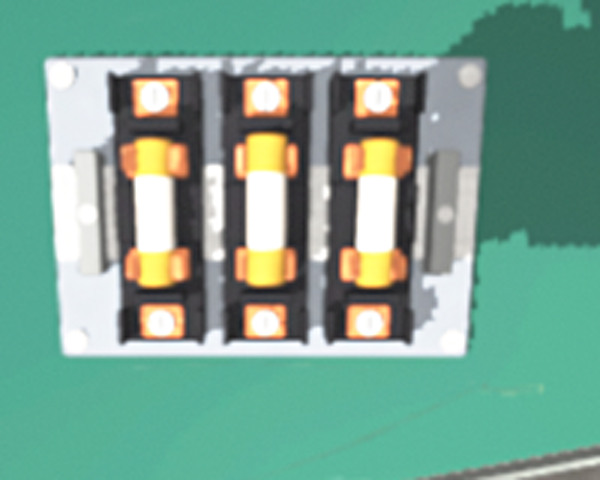

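The fuse lies across the clips: white body at crop (265,210), centred between its neighbours, top 9 mm above theirs, gripper off. Step 1 is met. Now to the pusher.

```bash
python3 -m jog '[[[-15,-50,-40,0,0,0,60],[-96,-278,-75,0,0,0,60],[-96,-278,-75,0,0,-0.1,60],[-96,-278,-75,0,0,-0.2,60],[-96,-278,-75,0,0,-0.2,60],[-96,-278,-75,0,0,-0.2,60],[-212,-601,-75,0,0,-0.2,60],[-212,-601,-75,0,0,-0.2,60],[-212,-601,-75,0,0,-0.2,60],[-212,-601,-75,0,0,-0.2,60],[-212,-601,-75,0,0,-0.2,60],[-212,-601,-75,0,0,-0.2,60],[-212,-601,-75,0,0,-0.2,60],[-212,-601,-75,0,0,-0.2,60]]]'; python3 look.py wrist w5 pusher grip hang hanger fork_end
```

```text
t: 11.92
eef_pos: [0.4003, 0.3388, 0.2681]
ee_rot: [3.139, 0.001, 0.003]
force: [-0.6, -0.5, -0.4]
width: 0.0602
gripper_force: 0.0
[0.4003 0.3388 0.2681] [3.139e+00 1.000e-03 3.000e-03] [ 1.08  0.09 -0.25 -0.   -1.24  0.5 ] 11.925
pusher [275.6 197.5] 0.96 [0.3697 0.3101 0.0966]
pusher [233.3 115.9] 0.76 [0.4701 0.3587 0.1371]
grip [234.  114.3] 0.88 [0.4717 0.358  0.1376]
grip [275.3 198.3] 0.87 [0.3698 0.3107 0.1   ]
hang [240.7  97.1] 0.57 [0.49   0.3533 0.0857]
hanger [237.1  99.5] 0.75 [0.4892 0.3618 0.0095]
fork_end [239.1 100.3] 0.66 [0.4865 0.3554 0.0815]
```

View pics/w5.png

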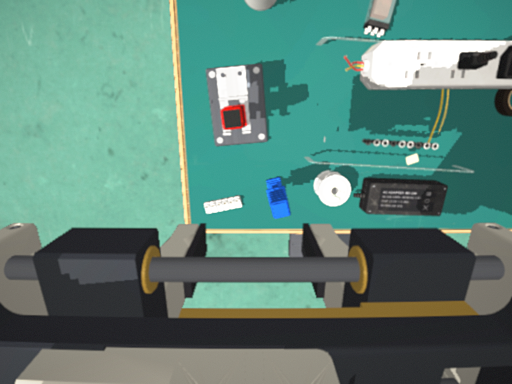

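The red pusher's grip top is at (233,117) in the fork, which opens downward in the image, with the column at (232,80). The blue look-alike at (278,198) stays put. Measuring the stand and grip next.

```bash
cat > pz.py <<'E'
import sys
from h import *
f=np.load(sys.argv[1]+".npz");c={k:f[k] for k in("R","t","mtx","k1")};P=cloud(c,f["d"]);im=f["im"].astype(int)
b,g,r=im[...,0],im[...,1],im[...,2];z=P[...,2];X,Y=P[...,0],P[...,1]
roi=(X>.38)&(X<.60)&(Y>.27)&(Y<.43)
def fit(m,zz,name):
    m=m&roi
    n,l,st,ce=cv2.connectedComponentsWithStats(m.astype(np.uint8));i=1+np.argmax(st[1:,4])
    v,u=np.nonzero(l==i);Q=np.array([at_z(c,a,zz) for a in zip(u,v)])[:,:2]*1000
    rc=cv2.minAreaRect(Q.astype(np.float32));print(name,st[i].tolist(),np.round(rc[0],1),np.round(rc[1],1),round(rc[2],1),"z",np.round(np.percentile(z[l==i],[10,50,90]),4))
fit((z>.128)&(z<.145),.137,"griptop")
fit((z>.005)&(z<.15),.010,"base+all")
fit((z>.005)&(z<.016),.010,"base")
fit((z>.074)&(z<.1)&~(r>g+40),.079,"fork/col")
fit((z>.055)&(z<.1)&~(r>g+40),.079,"fork/col")
fit((r>g+40)&(z<.128),.085,"red low")
E
python3 pz.py w5
```

```text
griptop [221, 106, 23, 24, 454] [468.2 360.7] [21.7 21.8] 7.1 z [0.1333 0.1364 0.1376]
base+all [206, 63, 61, 83, 4255] [480.3 362.2] [109.2  79.6] 5.1 z [0.0094 0.0114 0.1327]
base [206, 63, 61, 83, 2407] [480.3 362.2] [109.2  79.6] 5.1 z [0.009  0.0103 0.0117]
fork/col [216, 66, 34, 68, 1120] [485.4 362.5] [77.4 33.5] 5.3 z [0.0793 0.0804 0.0826]
fork/col [216, 66, 34, 68, 1123] [485.5 362.5] [77.4 33.7] 4.9 z [0.0793 0.0804 0.0826]
red low [224, 104, 24, 25, 130] [471.7 355.5] [32.6 20.7] 35.7 z [0.0795 0.0847 0.1234]
```

```bash
python3 -m jog '[[[68,-22,50,0,0,-0.095,60],[68,-22,50,0,0,-0.095,60],[68,-22,90,0,0,-0.095,60],[68,-22,130,0,0,-0.095,60],[68,-22,160,0,0,-0.095,60],[68,-22,174,0,0,-0.095,60],[68,-22,174,0,0,-0.095,60],[68,-22,174,0,0,-0.095,60]]]'; python3 -m jog '[[[0,0,0,0,0,0,0],[0,0,0,0,0,0,0],[0,0,0,0,0,0,0],[0,0,0,0,0,0,0],[0,0,0,0,0,0,0]]]' 40; python3 look.py wrist w6; python3 pz.py w6
```

```text
t: 13.22
eef_pos: [0.4686, 0.3626, 0.097]
ee_rot: [-3.14, -0.002, 0.098]
force: [-0.1, 1.0, 0.7]
width: 0.06
gripper_force: 0.0
t: 13.85
eef_pos: [0.468, 0.3619, 0.0956]
ee_rot: [-3.142, -0.0, 0.098]
force: [0.0, 0.8, 0.2]
width: 0.0218
gripper_force: 40.0
[0.468  0.3619 0.0956] [-3.142 -0.     0.098] [ 0.99  0.34 -0.34  0.   -0.89  0.68] 13.85
griptop [213, 245, 82, 12, 791] [481.2 362.5] [ 5.9 38.4] 5.7 z [0.1288 0.1325 0.1354]
base+all [208, 121, 93, 136, 11687] [469.8 361.5] [130.6  87.6] 5.7 z [0.0098 0.0798 0.123 ]
base [209, 121, 92, 103, 4402] [487.6 362.7] [95.5 79.3] 5.2 z [0.0092 0.0103 0.0116]
fork/col [228, 143, 54, 84, 3502] [496.3 363.7] [56.8 34.8] 5.7 z [0.0794 0.0804 0.0835]
fork/col [228, 140, 54, 87, 3677] [497.2 363.8] [58.7 34.8] 5.7 z [0.0791 0.0803 0.0832]
red low [233, 209, 43, 43, 1342] [467.9 360.2] [30.3 28.9] 2.8 z [0.0842 0.1052 0.1245]
```

View pics/w6.png

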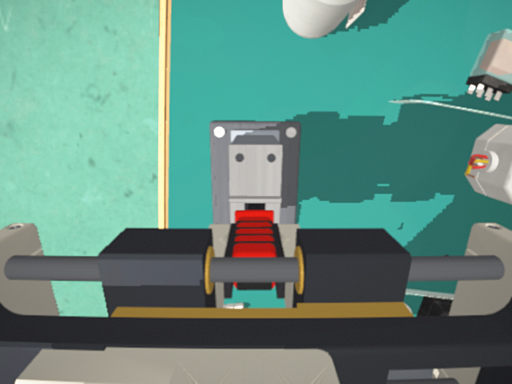

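The grip is held at its full 21.8 mm, with the red collar still in the fork at (255,220). Lifting, then drawing it out.

```bash
python3 -m jog '[[[0,0,-8,0,0,0,0],[0,0,-15,0,0,0,0],[0,0,-15,0,0,0,0],[-20,0,-15,0,0,0,0],[-40,0,-15,0,0,0,0],[-55,0,-15,0,0,0,0],[-55,0,-15,0,0,0,0],[-55,0,-60,0,0,0,0],[-55,0,-110,0,0,0,0],[-55,0,-170,0,0,0,0],[-55,0,-170,0,0,0,0],[-55,0,-170,0,0,0,0]]]'; python3 - <<'E'
from h import *
s=arm.get_state();print(np.round(s["q"],2))
print(goal([.46,.02,.275],0.0,s),goal([.54,-.29,.20],-.197,s))
E
```

```text
t: 15.4
eef_pos: [0.413, 0.3564, 0.2653]
ee_rot: [-3.141, 0.0, 0.098]
force: [0.3, -0.0, -2.4]
width: 0.0218
gripper_force: 40.0
[ 1.07  0.12 -0.21 -0.   -1.24  0.6 ]
[13.9, 339.4, -9.8, -0.0, 0.0, 0.098] [63.1, 655.8, 65.0, -0.0, 0.0, 0.295]
```

```bash
python3 -m jog '[[[14,60,-10,0,0,0.098,0],[14,339,-10,0,0,0.098,0],[14,339,-10,0,0,0.098,0],[14,339,-10,0,0,0.098,0],[14,339,-10,0,0,0.098,0],[14,339,-10,0,0,0.098,0],[14,339,-10,0,0,0.098,0],[63,656,0,0,0,0.295,0],[63,656,0,0,0,0.295,0],[63,656,0,0,0,0.295,0],[63,656,0,0,0,0.295,0],[63,656,0,0,0,0.295,0],[63,656,30,0,0,0.295,0],[63,656,65,0,0,0.295,0],[63,656,65,0,0,0.295,0],[63,656,65,0,0,0.295,0]]]';  python3 look.py wrist w7; python3 fz.py w7
python3 - <<'E'
from h import *
print(goal([.5634,-.3108,.14],-.197),goal([.5634,-.3108,.11],-.197))
E
```

```text
t: 17.4
eef_pos: [0.541, -0.2898, 0.2013]
ee_rot: [3.141, -0.0, -0.196]
force: [0.1, 0.3, -0.8]
width: 0.0217
gripper_force: 40.0
[ 0.541  -0.2898  0.2013] [ 3.141 -0.    -0.196] [-0.17  0.28 -0.17  0.   -1.13  1.55] 17.4
[227, 143, 12, 24, 257] [ 571.2 -271.3] [12.9 26.8] 78.8 ztop 0.0421
[262, 143, 12, 25, 287] [ 564.3 -311. ] [12.5 27.2] 79.3 ztop 0.0513
[296, 144, 12, 23, 246] [ 555.2 -349.8] [12.8 26. ] 81.3 ztop 0.0421
[25.6, 16.2, 62.0, 0.001, -0.002, 0.001] [25.6, 16.2, 92.0, 0.001, -0.002, 0.001]
```

View pics/w7.png

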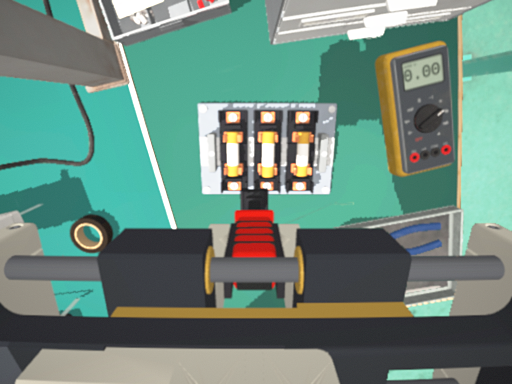

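The fuse still lies across the clips at (267,155), and the pusher is upright in the fingers with its foot at (256,197). Moving over the fuse, then pressing down slowly.

```bash
python3 -m jog '[[[25.6,16.2,20,0,0,0,0],[25.6,16.2,45,0,0,0,0],[25.6,16.2,62,0,0,0,0],[25.6,16.2,68,0,0,0,0],[25.6,16.2,74,0,0,0,0],[25.6,16.2,76,0,0,0,0],[25.6,16.2,78,0,0,0,0],[25.6,16.2,78,0,0,0,0]]]'; python3 - <<'E'
from h import *
print(goal([.5634,-.3108,.11],-.197))
E
```

```text
t: 18.45
eef_pos: [0.5623, -0.3111, 0.1228]
ee_rot: [3.142, -0.0, -0.197]
force: [-0.0, -0.4, -1.1]
width: 0.0215
gripper_force: 40.0
[1.0, -0.5, 12.8, 0.0, -0.0, 0.0]
```

Not yet in contact. I'll press in small steps and watch the force.

```bash
python3 -m jog '[[[1,0,2,0,0,0,0],[1,0,4,0,0,0,0],[1,0,6,0,0,0,0],[1,0,6,0,0,0,0]]]'; python3 -m jog '[[[0,0,2,0,0,0,0],[0,0,3.5,0,0,0,0],[0,0,5,0,0,0,0],[0,0,5,0,0,0,0]]]'
```

```text
t: 18.95
eef_pos: [0.5639, -0.3117, 0.1184]
ee_rot: [3.141, -0.002, -0.196]
force: [-2.0, 1.9, 9.9]
width: 0.0219
gripper_force: 40.0
t: 19.45
eef_pos: [0.5634, -0.3113, 0.1117]
ee_rot: [3.142, -0.001, -0.197]
force: [0.4, 0.2, 3.0]
width: 0.0218
gripper_force: 40.0
```

```bash
python3 -m jog '[[[0,0,0.7,0,0,0,0],[0,0,1.4,0,0,0,0],[0,0,1.4,0,0,0,0],[0,0,1.4,0,0,0,0]]]'; python3 -m jog '[[[0,0,1,0,0,0,0],[0,0,1,0,0,0,0],[0,0,1,0,0,0,0]]]'
```

```text
t: 19.95
eef_pos: [0.5636, -0.3114, 0.1115]
ee_rot: [3.141, -0.001, -0.196]
force: [-1.8, 2.7, 10.0]
width: 0.0217
gripper_force: 40.0
t: 20.32
eef_pos: [0.5636, -0.3115, 0.1113]
ee_rot: [3.141, -0.002, -0.196]
force: [-2.8, 3.5, 15.0]
width: 0.0216
gripper_force: 40.0
```

It reaches firm copper at exactly the predicted height. Lifting off to check.

```bash
python3 -m jog '[[[0,0,-10,0,0,0,0],[0,0,-40,0,0,0,0],[-25,-16,-92,0,0,0,0],[-25,-16,-92,0,0,0,0],[-25,-16,-92,0,0,0,0]]]';  python3 look.py wrist w8; python3 fz.py w8
python3 - <<'E'
from h import *
a=np.load("w7.npz");b=np.load("w8.npz")
# grip/foot shift in hand between frames
for n,f in(("w7",a),("w8",b)):
    im=f["im"].astype(int);m=(im[...,2]>im[...,1]+60);m[:200]=0;m[295:]=0;m[:,:225]=0;m[:,285:]=0
    v,u=np.nonzero(m);print(n,u.mean(),v.min(),v.mean(),len(u),np.percentile(v,[1,99]))
s=arm.get_state();print(goal([.46,.02,.275],0.0,s),goal([.413,.3562,.275],.095,s))
E
```

```text
t: 20.95
eef_pos: [0.5415, -0.2904, 0.2012]
ee_rot: [-3.141, -0.0, -0.197]
force: [0.3, 0.4, -0.8]
width: 0.0216
gripper_force: 40.0
[ 0.5415 -0.2904  0.2012] [-3.141 -0.    -0.197] [-0.18  0.28 -0.16 -0.   -1.13  1.55] 20.95
[261, 141, 12, 25, 260] [ 565.7 -311. ] [12.8 27.8] 78.8 ztop 0.042
[227, 143, 11, 25, 257] [ 571.2 -271.3] [11.7 27.9] 77.2 ztop 0.0422
[296, 144, 12, 24, 256] [ 555.1 -350.1] [12.9 26.8] 78.9 ztop 0.0421
w7 253.78796561604585 209 235.3816618911175 1745 [210. 284.]
w8 253.79245283018867 209 235.31503716409378 1749 [210. 284.]
[-140.6, -288.6, -74.3, -0.001, 0.001, -0.197] [-252.5, -609.1, -74.1, -0.001, 0.001, -0.292]
```

The fuse is home: its top is at 42.0 mm, level with its neighbours, and the pusher has not slipped in the grip. Returning to the fork.

```bash
python3 -m jog '[[[-20,-30,-60,0,0,0,0],[-140,-289,-74,0,0,-0.197,0],[-140,-289,-74,0,0,-0.197,0],[-140,-289,-74,0,0,-0.197,0],[-140,-289,-74,0,0,-0.197,0],[-140,-289,-74,0,0,-0.197,0],[-252,-609,-74,0,0,-0.292,0],[-252,-609,-74,0,0,-0.292,0],[-252,-609,-74,0,0,-0.292,0],[-252,-609,-74,0,0,-0.292,0],[-252,-609,-74,0,0,-0.292,0],[-252,-609,-74,0,0,-0.292,0],[-252,-609,-74,0,0,-0.292,0]]]'; python3 - <<'E'
from h import *
s=arm.get_state();print(goal([.413,.3562,.1116],.095,s),goal([.4680,.3616,.1116],.095,s))
E
```

```text
t: 22.62
eef_pos: [0.4132, 0.357, 0.2732]
ee_rot: [3.139, 0.002, 0.097]
force: [-0.2, -0.4, -0.4]
width: 0.022
gripper_force: 40.0
[0.0, 0.4, 161.6, 0.003, 0.002, 0.002] [55.3, 0.3, 161.5, 0.003, 0.002, 0.002]
```

```bash
python3 -m jog '[[[0,0,50,0,0,0,0],[0,0.4,100,0,0,0,0],[0,0.4,140,0,0,0,0],[0,0.4,161,0,0,0,0],[0,0.4,161,0,0,0,0],[0,0.4,161,0,0,0,0]]]'; python3 look.py wrist w9; python3 pz.py w9;python3 - <<'E'
from h import *
print(goal([.468,.3616,.1116],.095))
E
```

```text
t: 23.38
eef_pos: [0.4144, 0.3553, 0.1151]
ee_rot: [-3.141, -0.001, 0.095]
force: [-1.2, 0.1, -0.0]
width: 0.0221
gripper_force: 40.0
[0.4144 0.3553 0.1151] [-3.141e+00 -1.000e-03  9.500e-02] [ 1.07  0.25 -0.42  0.   -0.9   0.6 ] 23.375
griptop [212, 229, 84, 19, 1195] [424.5 355.5] [10.8 45.3] 5.5 z [0.1299 0.1361 0.1435]
base+all [209, 57, 89, 122, 10268] [480.5 362.1] [109.5  79.3] 5.0 z [0.0096 0.0115 0.0811]
base [209, 58, 89, 121, 5560] [480.2 362. ] [108.9  79.3] 5.0 z [0.0093 0.0103 0.0114]
fork/col [226, 57, 53, 119, 4708] [484.7 362.6] [78.5 34.9] 5.5 z [0.0795 0.0804 0.0822]
fork/col [226, 57, 53, 119, 4708] [484.7 362.6] [78.5 34.9] 5.5 z [0.0795 0.0804 0.0822]
red low [235, 209, 39, 25, 768] [412.4 354.2] [19.2 28.2] 5.5 z [0.1031 0.1113 0.1255]
[53.9, -0.9, 3.8, -0.001, -0.001, -0.0]
```

View pics/w9.png

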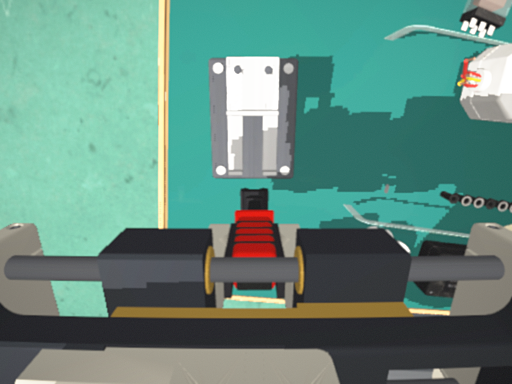

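The fork slot at (252,145) lies straight ahead of the held pusher (foot at 255,198). Inserting.

```bash
python3 -m jog '[[[0,-0.9,4,0,0,0,0],[15,-0.9,4,0,0,0,0],[30,-0.9,4,0,0,0,0],[45,-0.9,4,0,0,0,0],[54,-0.9,4,0,0,0,0],[54,-0.9,4,0,0,0,0],[54,-0.9,4,0,0,0,0]]]'; python3 -m jog '[[[0,0,5,0,0,0,0],[0,0,10,0,0,0,0],[0,0,14,0,0,0,0],[0,0,14,0,0,0,0]]]'
```

```text
t: 24.3
eef_pos: [0.4672, 0.3613, 0.11]
ee_rot: [3.141, 0.0, 0.095]
force: [0.3, 0.5, -1.1]
width: 0.0216
gripper_force: 40.0
t: 24.8
eef_pos: [0.4672, 0.3614, 0.0958]
ee_rot: [3.141, 0.0, 0.095]
force: [-0.0, -0.4, -0.9]
width: 0.0221
gripper_force: 40.0
```

```bash
python3 -m jog '[[[0,0,1,0,0,0,0],[0,0,2,0,0,0,0],[0,0,2.5,0,0,0,0],[0,0,2.5,0,0,0,0],[0,0,2.5,0,0,0,0]]]'
```

```text
t: 25.42
eef_pos: [0.4675, 0.3616, 0.0943]
ee_rot: [-3.141, -0.0, 0.095]
force: [-2.6, -1.4, 5.1]
width: 0.0219
gripper_force: 40.0
```

```bash
python3 -m jog '[[[0,0,1.5,0,0,0,0],[0,0,1.5,0,0,0,0],[0,0,1.5,0,0,0,0],[0,0,1.5,0,0,0,0]]]'; python3 -m jog '[[[0,0,-2,0,0,0,0],[0,0,-3.5,0,0,0,0],[0,0,-3.5,0,0,0,0]]]'
```

```text
t: 25.92
eef_pos: [0.4676, 0.3616, 0.0934]
ee_rot: [-3.141, -0.001, 0.096]
force: [-3.8, -1.8, 10.2]
width: 0.0215
gripper_force: 40.0
t: 26.3
eef_pos: [0.4675, 0.3616, 0.0956]
ee_rot: [-3.141, -0.0, 0.095]
force: [-0.9, 0.6, 0.0]
width: 0.0221
gripper_force: 40.0
```

Tugged to about 10 N and held. Releasing, then backing straight up.

```bash
python3 -m jog '[[[0,0,0,0,0,0,26],[0,0,0,0,0,0,60],[0,0,0,0,0,0,60],[0,0,0,0,0,0,60],[0,0,0,0,0,0,60],[0,0,-30,0,0,0,60],[0,0,-80,0,0,0,60],[-60,0,-150,0,0,0,60],[-60,0,-165,0,0,0,60],[-60,0,-165,0,0,0,60],[-60,0,-165,0,0,0,60]]]'; python3 look.py wrist w10; python3 pz.py w10; python3 look.py top t2; python3 fz.py t2;python3 - <<'E'
import cv2
a=cv2.imread('pics/w10.png');cv2.imwrite('pics/w10c.png',cv2.resize(a[40:240,150:350],None,fx=2.5,fy=2.5))
E
```

```text
t: 27.68
eef_pos: [0.4074, 0.3557, 0.2605]
ee_rot: [-3.141, 0.0, 0.095]
force: [-0.1, -0.5, 0.3]
width: 0.0602
gripper_force: 0.0
[0.4074 0.3557 0.2605] [-3.141  0.     0.095] [ 1.08  0.12 -0.23 -0.   -1.22  0.59] 27.675
griptop [243, 115, 22, 22, 472] [468.  361.1] [20.5 21.1] 5.5 z [0.1333 0.1365 0.1377]
base+all [226, 71, 57, 79, 4366] [479.9 362.3] [107.6  79.9] 5.5 z [0.0095 0.0114 0.133 ]
base [226, 71, 57, 79, 2461] [479.9 362.3] [107.6  79.9] 5.5 z [0.0091 0.0103 0.0115]
fork/col [239, 73, 30, 68, 1281] [485.2 362.8] [76.3 34.2] 5.5 z [0.0792 0.0804 0.0845]
fork/col [239, 73, 30, 68, 1281] [485.2 362.8] [76.3 34.2] 5.5 z [0.0792 0.0804 0.0845]
red low [243, 111, 23, 6, 78] [479.  361.6] [ 5.4 25.6] 2.7 z [0.0116 0.0851 0.1231]
[0.4075 0.3554 0.2598] [3.141e+00 1.000e-03 9.500e-02] [ 1.08  0.12 -0.23 -0.   -1.22  0.59] 27.725
```

View pics/w10c.png

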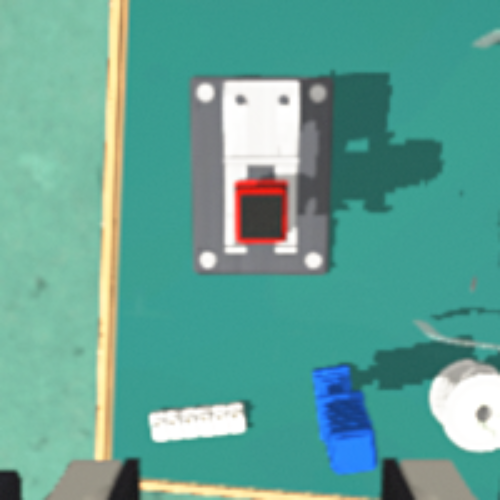

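The pusher hangs upright in the fork at crop (262,212), back where it started. The grip top is at (468.0, 361.1) mm against (468.2, 360.7) before, at the same height. Handing in.

```bash
python3 -c "
from h import *
print(arm.job_done())"
```

```text
the job is handed in; nothing more can be done
None
```

The job is handed in: the fuse is pressed home in the middle holder, and the pusher is hung back in its fork and was tugged to about 10 N before I let go; the verdict was not shown.

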